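# Close the rinse tank's filling coupler with its cam-locked plug

## Robot

A 7-joint arm with a two-finger parallel gripper is mounted at the origin on a cart in front of the work surface, level with it; the furniture and walls round the work are solid. World frame = base frame: x ahead of the robot, y to its left, z up, the work surface at z = 0. Lengths are in m, angles in rad, forces in N, time in s.
With the tool pointing down it reaches from about 0.4 to 0.85 m from the base axis. Payload 4.4 kg.
Tool frame: the origin (TCP) lies midway between the tips of the shut fingers; the grasp point (between the pads) lies 19 mm behind it; z points along the fingers, y is the line along which they close (so a half turn about z gives the same grasp; the last joint's range is limited). The gripper opens to 94 mm and grips with 3 to 60 N. Pads are 16 mm wide; open, the fingers measure 119 mm over their backs; the gripper's body (75 mm by 177 mm) begins 78 mm behind the grasp point.
Start: joints at [1.187, 0.628, 0.038, 1.517, -0.027, 0.996, -0.02], TCP at [0.203, -0.617, 0.184] pointing down, gripper open.
Joint ranges: [-3.06, 3.06], [-0.37, 2.12], [-1.25, 1.32], [0.18, 2.47], [-1.1, 4.24], [0.23, 1.98], [-2.94, 2.94]. Speed limits (rad/s): [2.57, 2.57, 3.14, 3.14, 3.14, 3.14, 3.14].

## Interface

Orientations are given as a unit quaternion [w, x, y, z].
In Python, from rig import env, read_camera, camera_params gives the robot as it stands.
- The arm moves only by the shell command python3 -m jog 'ROWS' [OPENING] [FORCE]. ROWS is JSON, a list of rows, each a list of 2 entries, a list of its own where there are three numbers: the shift along the tool's x, y, z in cm, then the turn, a rotation vector about the tool's x, y, z in degrees. A call has 1 to 10 rows; each row is the pose to reach, as a shift and turn from the pose commanded when the call began, along the tool's axes at that moment; what a row does not reach only later rows make up. A row lasts 1/12 s, in which the tool goes at most 41.7 mm and 7.16 degrees, less where a joint would pass 70% of its speed; a pose out of reach is approached as far as the arm can. A call with a gripper value outside its range is refused whole. OPENING is the opening, from 0 (shut) to 1 (fully open), set as the call begins (- or left out, the last holds). The fingers move at their own pace and stop on an object; FORCE is the grip in N (left out, the last holds). Time passes only in rows, so rows that repeat a pose let the fingers close. It gives the time, the measured TCP pose, the force, the opening and the grip force at its end, in the units of the state.
- env.observe(): the state, without advancing time (a new reading comes with each control period).
- read_camera(name): name is "scene" or "top" or "wrist"; returns the picture (384x512x3 uint8, red, green, blue); there is no depth.
- camera_params(name): a dict with "fx", "fy", "cx", "cy" (pixels), "R" (3x3) and "t" (3): a world point X has camera coordinates R X + t. Camera axes: x right, y down, z forward; pixel columns grow to the right and rows downward; lengths in m; the calibration is good to about 2 mm. A picture is of the moment at which its call begins: read the wrist's pose just before it. camera_params takes no time and is no camera call; for the wrist camera it gives the pose at the moment of the call.
- env.hand_in(): hands the job in; it is judged then, once.
The state is a dict: "clock": time; "joint_pos": joint angles; "qvel": joint speeds; "joint_torque": joint torques, N m; "ee_pos": TCP position; "orientation": TCP orientation; "contact_force": force on the tool from outside, world axes, zero at the start; "wrist_torque": the same for the moment, N m; "grip_width": finger opening in m; "grasp_force": force on a finger pad.
Only numpy, scipy, OpenCV 4.12 (cv2) and the standard library are available. Lean on these libraries where they do the work, as an engineer would, in place of code of your own. Each camera call takes 0.05 s, during which the arm holds its last target. There are 200 camera calls.

## Task

The roller-rinse tank has just been filled: stand the brass plug squarely in the mouth of its filling coupler, all the way down on the gasket, then swing both cam arms down together (neither far ahead of the other) until they draw the plug tight. Judge tightness by the feel of the arms, as the gasket is worn by an unknown amount: stop when both are firm, never force them so hard that the gasket is crushed, and leave the other things on the bench alone.

Things in the scene. Friction and masses are not known exactly. Their poses are not given: they have to be found in the camera images.
- tank: grey metal tank (120 x 184 x 60 mm, blue lid) fixed on the bench; an aluminium filling coupler stands on the middle of the lid, mouth up. Origin: centre of the tank's underside, straight below the coupler; z up, y along the tank's long side, +y toward the left cam arm; sight glass and drain cock are on the -x face.
- mouth (a point): centre of the coupler's mouth, level with its rim, 131 mm above the bench; axes as the tank's. The bore is 33.2 mm across behind a 2.5 mm chamfer that begins 38 mm wide; the coupler is 46 mm across outside. A rubber gasket lies in the bore, its top 30.1 to 33.5 mm below the rim, deeper the more it is worn (unknown).
- plug: brass dust plug, 58 mm tall, about 0.28 kg, upright on the bench at the start. Origin: centre of its underside; z up its axis. 32 mm across below, nose chamfered 2.5 mm, a groove for the cams 7 to 30 mm up, a 39 mm flange 36 to 39.5 mm up. Resting on the gasket its origin lies 30.2 to 33.8 mm below the mouth.
- knob (a point): centre of the knurled round knob on top of the plug, 49 mm above its underside; the knob is 26 mm across and 18 mm tall, to be gripped from above. Once the plug stands in the coupler, the knob's top is 24 to 28 mm above the rim; the arms draw the plug down by another 0.2 to 1.5 mm, and its flange never meets the rim.
- cam_left (a joint): angle of the cam arm on the tank's +y side, rad: 0 open (arm points outward and 25 degrees up), 0.44 level, grows as it swings outward-down, 1.94 hanging beside the coupler. It stays where it is left. Somewhere past 1.2, depending on the gasket, its cam meets the plug and it gets firmer from there on; it is tight anywhere from 1.35 to 1.93, mostly before it hangs.
- cam_right (a joint): the same for the cam arm on the tank's -y side. The force has to be read while the arm is being moved: when the push stops, cams and pins hold by friction and the reading fades.
- lever_left: the left cam arm itself; its frame has its origin on the pin and turns with the arm. Turning it freely takes 0.11 N m. It is tight when it takes about 0.38 N m to move it on (0.3 to 0.45 will do): 9 N pushed square to the arm 41 mm from the pin, 10 to 11 N squeezed in 36 mm below the pin. Less is slack, more squeezes the gasket too much, 0.65 N m crushes it; over 40 N bends the arm.
- lever_right: the right cam arm itself, likewise. Both arms must come down in step: one must not be past 1.0 rad with the other under 0.45, nor past 1.35 with the other under 0.85.
- left_pin (a point): hinge pin of the left cam arm, 18.5 mm from the coupler's axis, 118 mm above the bench; the hinge runs along the tank's x.
- right_pin (a point): hinge pin of the right cam arm, likewise on the -y side.
- left_end (a point): on the upper (outer) face of the left cam arm, 41 mm from its pin along the arm. The dark steel arm is 46 mm long from its pin, 12 to 13 mm wide, 5 mm thick; its outer face lies 7 mm off the line from the pin. Hanging, its end is 12 mm above the lid. A gripper 80 mm open or wider can straddle the coupler, press both arms down from above at once (16 to 18 N in all means tight) and squeeze them in.
- right_end (a point): the same on the right cam arm.
- masking_tape: roll of masking tape lying flat, 104 mm across, 17 mm high; a bystander. Origin: centre of its underside.
- platen_roller_0: black rubber roller, 104 mm long, 12 mm thick, lying; a bystander.
- platen_roller_1: a second such roller beside it; a bystander.
- screwdriver_red: screwdriver with a red handle, 172 mm long, lying near the bench's front edge; a bystander.

How it is judged:
On the way:
1. the plug stands in the coupler on its gasket, let go, with both cam arms still open (horizontal distance between plug and mouth below 0.002 m and z of plug in the frame of mouth below -0.0297 m and angle between plug's own z axis and vertical below 0.06 rad and contact force between the fingers and plug below 0.2 N and value of joint each of cam_left, cam_right below 0.9 rad), for 0.2 s.
At the end, for the whole second after the job is handed in: the plug stands upright (within 3 degrees) and centred (within 2 mm) in the coupler, at least 30.1 mm below the rim and at rest, both cam arms are swung down past 1.15 rad, and each cam bears on the plug with 9 to 29 N, so that it is tight on its gasket and the gasket is not over-squeezed (contact force between plug and lever_left between 9 and 29 N and contact force between plug and lever_right between 9 and 29 N and value of joint each of cam_left, cam_right above 1.15 rad and horizontal distance between plug and mouth below 0.002 m and z of plug in the frame of mouth below -0.0301 m and angle between plug's own z axis and vertical below 0.05 rad and linear speed of plug below 0.01 m/s); the robot touches nothing.
It fails at once if the gasket is crushed: a cam bears on the plug with more than 60 N (contact force between plug and lever_left above 60 N or contact force between plug and lever_right above 60 N).
It fails at once if one cam arm is swung far ahead of the other (one past 1.0 rad with the other under 0.45, or one past 1.35 with the other under 0.85) ((value of joint cam_left above 1 rad and value of joint cam_right below 0.45 rad) or (value of joint cam_left above 1.35 rad and value of joint cam_right below 0.85 rad) or (value of joint cam_right above 1 rad and value of joint cam_left below 0.45 rad) or (value of joint cam_right above 1.35 rad and value of joint cam_left below 0.85 rad)).
It fails at once if the plug is rammed against the coupler with more than 35 N while the arms are open (contact force between plug and tank above 35 N and value of joint each of cam_left, cam_right below 0.6 rad).
It fails at once if a cam arm is forced with more than 40 N by the fingers (contact force between the fingers and lever_left above 40 N or contact force between the fingers and lever_right above 40 N).
It fails at once if a bystander (tape, rollers, screwdriver) is pushed more than 30 mm (distance of any of masking_tape, platen_roller_0, platen_roller_1, screwdriver_red from where it was at the start of the episode above 0.03 m).
It also fails if it takes over 58 s, if anything falls off the work surface, if the arm or the gripper's body presses on something with over 40 N, if the wrist force passes 120 N, or if a joint passes its speed limit or range.

## Working session

There is one attempt and no reset: what is moved stays moved. The work goes in short steps, Python scripts to look and compute and a shell command to move; the robot and the scene stay as the last step left them, time stands still between calls to the robot, and variables do not carry over. Pictures are saved under pics/ and viewed, at most 10 in all, crops included, and the job is handed in when it is done.

```bash
ls; mkdir -p pics; python3 - <<'E'
from rig import env, read_camera, camera_params
import cv2, numpy as np
s=env.observe(); print({k:np.round(v,3).tolist() for k,v in s.items()})
a=[]
for n in("scene","top"):
    im=read_camera(n); cv2.imwrite(f"pics/{n}0.png",im[:,:,::-1]); p=camera_params(n); print(n,{k:np.round(v,4).tolist() for k,v in p.items()})
E
```

```text
pics
{'clock': 0.0, 'joint_pos': [1.187, 0.629, 0.038, 1.518, -0.027, 0.996, -0.02], 'qvel': [0.0, 0.001, 0.001, -0.001, -0.001, -0.0, 0.001], 'joint_torque': [0.0, -54.972, 1.144, -18.663, -0.052, 0.024, 0.0], 'ee_pos': [0.203, -0.617, 0.183], 'orientation': [-0.001, 0.987, 0.158, -0.0], 'contact_force': [-0.143, 0.002, -0.03], 'wrist_torque': [-0.017, -0.012, 0.02], 'grasp_force': 0.0, 'grip_width': 0.094}
scene {'fx': 355.0963, 'fy': 355.0963, 'cx': 257.0747, 'cy': 187.5809, 'R': [[-0.8165, -0.5773, 0.0046], [-0.4605, 0.6465, -0.6083], [0.3482, -0.4988, -0.7937]], 't': [0.4081, 0.2069, 0.8406]}
top {'fx': 382.3945, 'fy': 382.3945, 'cx': 256.1746, 'cy': 192.9476, 'R': [[-0.0073, -1.0, 0.0046], [-0.9965, 0.0069, -0.0835], [0.0835, -0.0052, -0.9965]], 't': [0.066, 0.4719, 0.9782]}
```

View pics/top0.png

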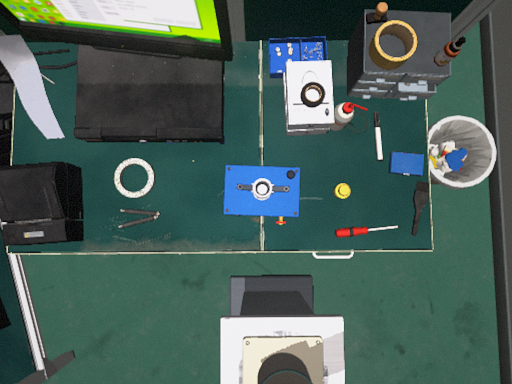

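View pics/scene0.png

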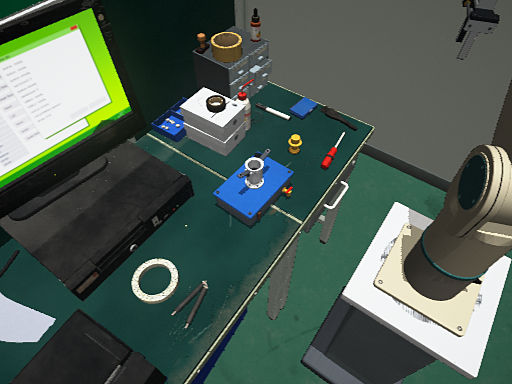

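The top view shows the blue lid around (262,190), with the coupler at (262,188). The arms are open from column 237 to 289, and the brass plug is at (342,191). The scene view shows the plug at (295,145) and the coupler at (255,170). Next I'll measure them.

```bash
cat > h.py <<'E'
import numpy as np, cv2
from rig import env, read_camera, camera_params
def ray(p,u,v,z):
    R=np.array(p['R']);t=np.array(p['t']);c=-R.T@t
    d=R.T@np.array([(u-p['cx'])/p['fx'],(v-p['cy'])/p['fy'],1]); return c+d*(z-c[2])/d[2]
def proj(p,X):
    q=np.array(p['R'])@X+np.array(p['t']); return np.array([p['fx']*q[0]/q[2]+p['cx'],p['fy']*q[1]/q[2]+p['cy']])
E
python3 - <<'E'
from h import *
P=camera_params('top')
im=cv2.imread('pics/top0.png');hsv=cv2.cvtColor(im,cv2.COLOR_BGR2HSV)
def big(m,roi):
    z=np.zeros_like(m);x0,y0,x1,y1=roi;z[y0:y1,x0:x1]=m[y0:y1,x0:x1]
    c=max(cv2.findContours(z,cv2.RETR_EXTERNAL,cv2.CHAIN_APPROX_NONE)[0],key=cv2.contourArea);return c
lid=big(cv2.inRange(hsv,(105,120,80),(125,255,255)),(215,155,310,225))
b=cv2.boxPoints(cv2.minAreaRect(lid)); W=np.array([ray(P,*q,.06) for q in b]);print('lid',b.round(1).tolist(),W.round(4).tolist(),W.mean(0).round(4))
for i in range(4): print(np.linalg.norm(W[i]-W[i-1]).round(4),np.degrees(np.arctan2(*(W[i]-W[i-1])[1::-1])).round(2))
pl=big(cv2.inRange(hsv,(18,120,80),(35,255,255)),(325,175,360,205))
(u,v),r=cv2.minEnclosingCircle(pl);print('plug',u,v,r,cv2.boundingRect(pl))
print(ray(P,u,v,.058),ray(P,u,v,.03))
cp=big(cv2.inRange(hsv,(0,0,120),(180,60,255)),(245,172,279,205))
(u,v),r=cv2.minEnclosingCircle(cp);print('coupler',u,v,r,cv2.boundingRect(cp),ray(P,u,v,.131))
Q=camera_params('scene')
for X in ([.48,-.2,.058],[.48,-.2,0]):print(proj(Q,np.array(X)))
cr=lambda a,x0,y0,x1,y1,k:cv2.resize(a[y0:y1,x0:x1],None,fx=k,fy=k,interpolation=cv2.INTER_CUBIC)
s=cv2.imread('pics/scene0.png')
cv2.imwrite('pics/c1.png',np.vstack([cr(im,220,155,360,225,5),cr(s,210,125,310,215,5)[:150*3,:].repeat(1,0) if 0 else cv2.resize(s[130:190,210:350],None,fx=5,fy=5)])[:600*1])
E
```

```text
lid [[222.60000610351562, 214.1999969482422], [224.39999389648438, 164.10000610351562], [300.3999938964844, 166.89999389648438], [298.5, 217.0]] [[0.4164, 0.1469, 0.06], [0.5425, 0.1422, 0.06], [0.5341, -0.049, 0.06], [0.4081, -0.0422, 0.06]] [0.4753 0.0495 0.06  ]
0.1893 87.47
0.1261 -2.12
0.1914 -92.52
0.1262 176.93
plug 341.8999938964844 190.89999389648438 8.174446105957031 (334, 183, 17, 16)
[ 0.47284499 -0.15257775  0.058     ] [ 0.47529773 -0.15903409  0.03      ]
coupler 262.23333740234375 188.23333740234375 11.569117546081543 (251, 178, 23, 22) [0.47393002 0.04907904 0.131     ]
[301.19055259 127.78885467]
[299.2705927  141.58632908]
```

View pics/c1.png

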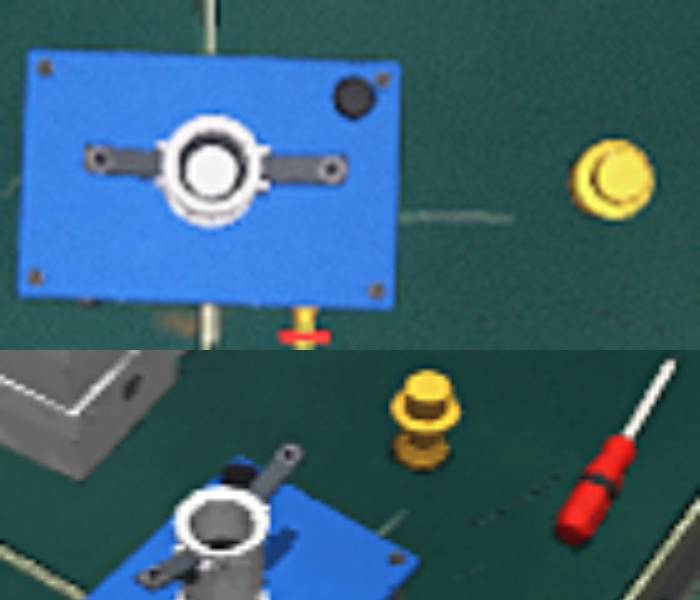

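```bash
python3 -m jog '[[[4,-3.5,-1],[0,0,3]],[[8,-7,-2],[0,0,6]],[[12,-10.5,-3],[0,0,9]],[[16,-14,-4],[0,0,12]],[[20,-17.5,-5],[0,0,15]],[[24,-21,-6],[0,0,18]],[[28,-24.5,-6],[0,0,20.7]],[[32,-28,-6],[0,0,20.7]],[[36,-31.5,-6],[0,0,20.7]],[[40,-35,-6],[0,0,20.7]]]' 1
```

```text
clock: 0.93
ee_pos: [0.4135, -0.2609, 0.2407]
orientation: [0.0, 1.0, -0.022, 0.0]
contact_force: [0.8, 1.0, 0.1]
grip_width: 0.0935
grasp_force: 0.0
```

```bash
python3 -m jog '[[[0,0,0],[0,0,0]],[[0,0,0],[0,0,0]],[[0,0,0],[0,0,0]]]'; python3 - <<'E'
from h import *
s=env.observe();print(s['ee_pos'],s['orientation'])
P=camera_params('wrist');im=read_camera('wrist');cv2.imwrite('pics/w1.png',im[:,:,::-1])
print(P);print(proj(P,np.array([.4745,-.1575,.058])))
E
```

```text
clock: 1.18
ee_pos: [0.4124, -0.2632, 0.2403]
orientation: [0.0, 1.0, -0.022, -0.0]
contact_force: [-0.4, -0.7, -0.4]
grip_width: 0.0939
grasp_force: 0.0
[ 0.41241228 -0.26322543  0.24034304] [ 1.94268424e-04  9.99765774e-01 -2.16378535e-02 -4.02151273e-04]
{'fx': 304.90253254680863, 'fy': 304.90253254680863, 'cx': 248.49555536234894, 'cy': 191.95610737431699, 'R': array([[-4.30020744e-02, -9.99074982e-01,  3.46801353e-05],
       [-9.63680742e-01,  4.14877970e-02,  2.63814689e-01],
       [-2.63572094e-01,  1.13111583e-02, -9.64573382e-01]]), 't': array([-0.24504319,  0.36522611,  0.55653407])}
[160.31360788 124.02082146]
```

View pics/w1.png

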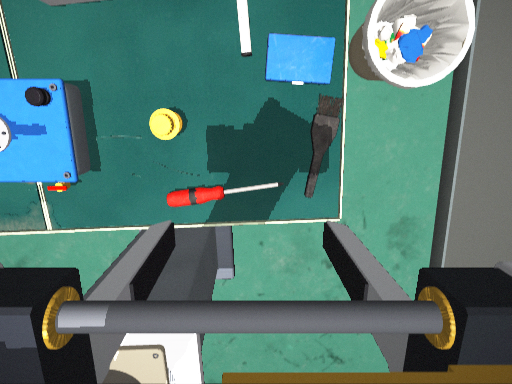

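The plug is at about (166,124) in the wrist view, with the tank's edge on the left. I'll centre the camera on the plug and measure it again.

```bash
python3 -m jog '[[[-0.4,-3.5,1],[0,0,0]],[[-0.8,-7,2],[0,0,0]],[[-1.2,-10.6,3],[0,0,0]],[[-1.2,-10.6,3],[0,0,0]],[[-1.2,-10.6,3],[0,0,0]],[[-1.2,-10.6,3],[0,0,0]]]'; python3 - <<'E'
from h import *
s=env.observe();print(s['ee_pos'],s['orientation'])
P=camera_params('wrist');im=read_camera('wrist')[:,:,::-1].copy();cv2.imwrite('pics/w2.png',im)
hsv=cv2.cvtColor(im,cv2.COLOR_BGR2HSV);m=cv2.inRange(hsv,(18,110,60),(35,255,255));m[230:]=0
c=max(cv2.findContours(m,cv2.RETR_EXTERNAL,cv2.CHAIN_APPROX_NONE)[0],key=cv2.contourArea)
x,y,w,h=cv2.boundingRect(c);(u,v),r=cv2.minEnclosingCircle(c);print(x,y,w,h,u,v,r,ray(P,u,v,.0395), proj(P,ray(P,u,v,.0395)+[0,.0195,0]),proj(P,ray(P,u,v,.0395)))
cv2.imwrite('pics/w2c.png',cv2.resize(im[y-15:y+h+15,x-15:x+w+15],None,fx=8,fy=8));print(x-15,y-15)
E
```

```text
clock: 1.73
ee_pos: [0.4055, -0.1585, 0.2108]
orientation: [0.001, 1.0, -0.023, 0.0]
contact_force: [-0.1, 0.6, 0.5]
grip_width: 0.094
grasp_force: 0.0
[ 0.40545987 -0.15847733  0.21075495] [ 5.53205568e-04  9.99733051e-01 -2.30964569e-02  2.71410455e-04]
229 98 33 35 244.5 115.0 17.356653213500977 [ 0.47421769 -0.15687306  0.0395    ] [228.02499583 115.78284999] [244.5 115. ]
214 83
```

View pics/w2c.png

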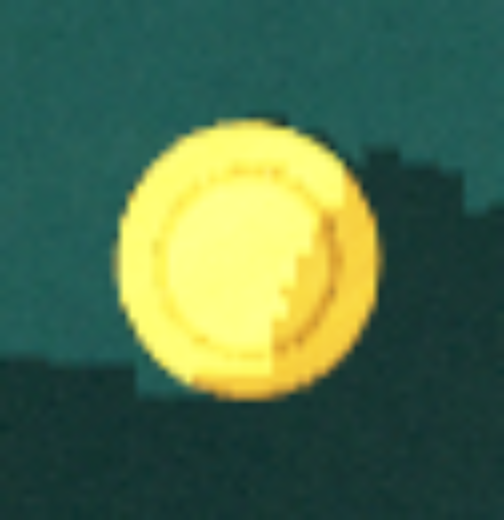

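The knob is centred at about pixel (245,116). That puts the plug at (0.474, -0.157), which agrees with the top view. Now I'll move over it and descend.

```bash
python3 -m jog '[[[3.5,-0.2,3],[0,0,0]],[[6.87,-0.47,6],[0,0,0]],[[6.87,-0.47,8],[0,0,0]],[[6.87,-0.47,11],[0,0,0]],[[6.87,-0.47,13.5],[0,0,0]],[[6.87,-0.47,15.5],[0,0,0]],[[6.87,-0.47,16.3],[0,0,0]],[[6.87,-0.47,16.8],[0,0,0]],[[6.87,-0.47,16.8],[0,0,0]],[[6.87,-0.47,16.8],[0,0,0]]]' 0.6 20
```

```text
clock: 2.62
ee_pos: [0.4751, -0.1557, 0.0433]
orientation: [0.0, 1.0, -0.022, 0.001]
contact_force: [-0.0, -0.2, -0.8]
grip_width: 0.0568
grasp_force: 0.0
```

```bash
python3 -m jog '[[[0,0,0],[0,0,0]],[[0,0,0],[0,0,0]],[[0,0,0],[0,0,0]],[[0,0,0],[0,0,0]],[[0,0,0],[0,0,0]],[[0,0,0],[0,0,0]],[[0,0,0],[0,0,0]],[[0,0,0],[0,0,0]]]' 0 20; python3 -m jog '[[[0,0,-1],[0,0,0]],[[0,0,-4],[0,0,0]],[[0,0,-8],[0,0,0]],[[0,0,-12],[0,0,0]],[[0,0,-15],[0,0,0]],[[0,0,-17],[0,0,0]],[[0,0,-17],[0,0,0]],[[0,0,-17],[0,0,0]],[[0,0,-17],[0,0,0]]]'
```

```text
clock: 3.28
ee_pos: [0.4744, -0.1547, 0.0425]
orientation: [-0.0, 1.0, -0.022, 0.0]
contact_force: [-0.2, -0.1, 0.0]
grip_width: 0.0064
grasp_force: 0.0
clock: 4.03
ee_pos: [0.4736, -0.1545, 0.2121]
orientation: [-0.0, 1.0, -0.022, -0.001]
contact_force: [0.4, 0.5, -1.1]
grip_width: 0.0005
grasp_force: 0.0
```

```bash
python3 - <<'E'
from h import *
a=read_camera('top')[:,:,::-1];b=read_camera('scene')[:,:,::-1]
cv2.imwrite('pics/c3.png',np.vstack([cv2.resize(a[150:250,300:440],None,fx=3,fy=3),cv2.resize(b[100:200,230:370],None,fx=3,fy=3)]))
P=camera_params('top');print(env.observe()['grip_width'])
hsv=cv2.cvtColor(b.copy(),cv2.COLOR_BGR2HSV);m=cv2.inRange(hsv,(18,110,60),(35,255,255))
o=cv2.connectedComponentsWithStats(m);print([(o[2][i],o[3][i].round(1)) for i in range(1,o[0]) if o[2][i][4]>60])
E
```

```text
0.000494970208743811
[(array([211,  32,  31,  31, 539], dtype=int32), array([226.5,  49.5])), (array([288, 134,  14,  20, 198], dtype=int32), array([294.4, 143.5]))]
```

View pics/c3.png

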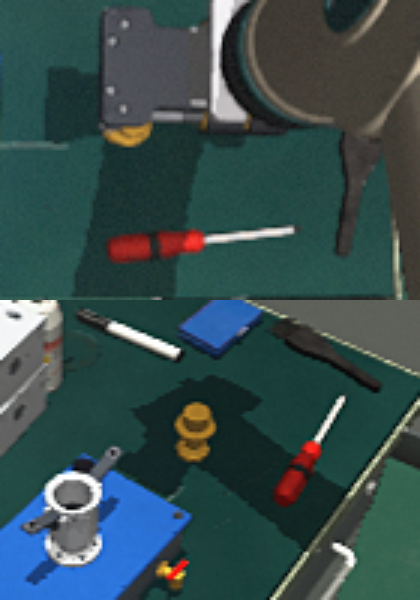

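```bash
python3 - <<'E'
from h import *
Q=camera_params('scene');P=camera_params('top')
for f in ('pics/scene0.png',None):
    b=cv2.imread(f) if f else read_camera('scene')[:,:,::-1].copy()
    m=cv2.inRange(cv2.cvtColor(b,cv2.COLOR_BGR2HSV),(15,110,50),(35,255,255));o=cv2.connectedComponentsWithStats(m)
    print([(o[2][i].tolist(),o[3][i].round(1)) for i in range(1,o[0]) if o[2][i][4]>60])
for X in ([.4742,-.157,0],[.4742,-.157,.03],[.4742,-.157,.058]): print(proj(Q,np.array(X)),proj(P,np.array(X)))
def pm(p): return p['K'] if 'K' in p else np.array([[p['fx'],0,p['cx']],[0,p['fy'],p['cy']],[0,0,1]])@np.c_[p['R'],p['t']]
s=env.observe();tip=np.array(s['ee_pos']);print(tip,proj(Q,tip),proj(P,tip))
# knob-top centre: scene crop c1 (430,382)->(296,136.4); top (344.4,189.4)
X=cv2.triangulatePoints(pm(Q),pm(P),np.array([[296.],[136.4]]),np.array([[344.4],[189.4]]));print((X[:3]/X[3]).T)
cv2.imwrite('pics/s4.png',b[20:220,180:512])
E
```

```text
[([210, 32, 32, 31, 764], array([226.4,  46.6])), ([288, 134, 14, 20, 203], array([294.3, 143.5]))]
[([210, 32, 32, 31, 766], array([226.4,  46.6])), ([288, 134, 14, 20, 202], array([294.3, 143.5]))]
[293.60400191 150.57171996] [338.58002025 192.31603909]
[294.47098158 143.62852692] [341.1253057 191.3282359]
[295.31605083 136.86080321] [343.64380238 190.35082921]
[ 0.47334097 -0.1544687   0.21127868] [300.44803609  94.62424523] [359.32859941 184.2165832 ]
[[ 0.47541322 -0.15982397  0.05711923]]
```

View pics/s4.png

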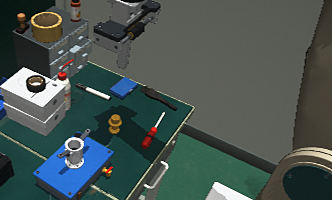

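```bash
python3 - <<'E'
from h import *
Q=camera_params('scene');W=camera_params('wrist')
b=read_camera('scene')[:,:,::-1].copy();w=read_camera('wrist')[:,:,::-1].copy()
tip=np.array(env.observe()['ee_pos'])
for dz in(0,.019,.097): 
    u=proj(Q,tip+[0,0,dz]);v=proj(W,tip+[0,0,dz]);print(u,v)
    cv2.circle(b,tuple(int(i) for i in u),1,(0,0,255),-1);cv2.circle(w,tuple(int(i) for i in v),4,(0,0,255),-1)
cv2.imwrite('pics/s5.png',np.vstack([cv2.resize(b[10:170,240:340],None,fx=3,fy=3)[:,:300],]) if 0 else np.hstack([cv2.resize(b[20:160,240:340],None,fx=4,fy=4)[:384],w[:,100:400]]))
E
```

```text
[300.37587914  94.49400975] [248.91441505 220.62281852]
[301.13644287  88.37211698] [248.92509524 231.2421789 ]
[304.54569469  60.93053217] [249.00332668 309.0280418 ]
```

View pics/s5.png

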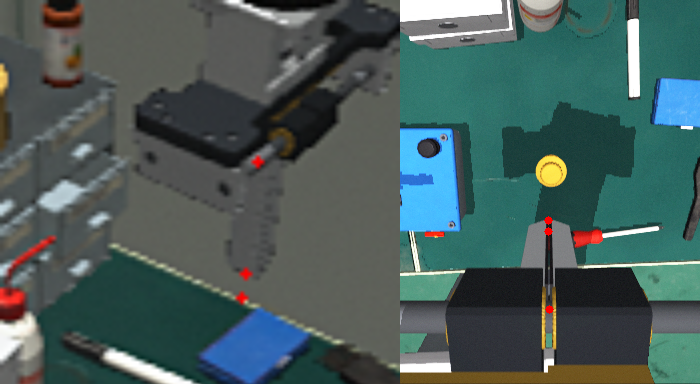

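The plug is untouched at (0.474, -0.157). The scene view shows the finger tips about 16 to 19 mm above the nominal TCP point, at row 89 instead of 94. So the fingers closed just above the knob. I'll go lower this time and tell from the gripped width (26 mm for the knob, 39 mm for the flange).

```bash
python3 -m jog '[[[0.1,0.25,0],[0,0,0]],[[0.1,0.25,0],[0,0,0]],[[0.1,0.25,0],[0,0,0]],[[0.1,0.25,3],[0,0,0]],[[0.1,0.25,6],[0,0,0]],[[0.1,0.25,9],[0,0,0]],[[0.1,0.25,12],[0,0,0]],[[0.1,0.25,14],[0,0,0]],[[0.1,0.25,14],[0,0,0]]]' 0.6 20;  python3 -m jog '[[[0,0,1],[0,0,0]],[[0,0,2],[0,0,0]],[[0,0,3],[0,0,0]],[[0,0,4],[0,0,0]],[[0,0,4.4],[0,0,0]],[[0,0,4.4],[0,0,0]],[[0,0,4.4],[0,0,0]]]'; python3 -m jog '[[[0,0,0],[0,0,0]],[[0,0,0],[0,0,0]],[[0,0,0],[0,0,0]],[[0,0,0],[0,0,0]],[[0,0,0],[0,0,0]],[[0,0,0],[0,0,0]],[[0,0,0],[0,0,0]],[[0,0,0],[0,0,0]]]' 0 20
```

```text
clock: 5.03
ee_pos: [0.4722, -0.1564, 0.0691]
orientation: [-0.001, 1.0, -0.022, -0.004]
contact_force: [-0.7, 0.6, 0.3]
grip_width: 0.0555
grasp_force: 0.0
clock: 5.62
ee_pos: [0.4753, -0.1573, 0.0285]
orientation: [-0.0, 1.0, -0.022, -0.0]
contact_force: [0.5, -0.2, -0.7]
grip_width: 0.0564
grasp_force: 0.0
clock: 6.28
ee_pos: [0.4754, -0.1573, 0.0287]
orientation: [0.0, 1.0, -0.022, 0.0]
contact_force: [0.4, -0.1, 2.7]
grip_width: 0.0255
grasp_force: 20.0
```

The grip reads 25.5 mm at 20 N, so it's on the knob. I'll lift and move to a spot in front of the coupler to measure it with the wrist camera.

```bash
python3 -m jog '[[[0,0,-2],[0,0,0]],[[0,0,-5],[0,0,0]],[[0,0,-9],[0,0,0]],[[0,0,-13],[0,0,0]],[[0,0,-17],[0,0,0]],[[-2,-1,-18],[0,0,0]],[[-5,-3,-18],[0,0,0]],[[-8,-6,-18],[0,0,0]],[[-8,-9,-18],[0,0,0]],[[-8,-12,-18],[0,0,0]]]'; python3 -m jog '[[[0,-3,0],[0,0,0]],[[0,-6,0],[0,0,0]],[[0,-8.3,0],[0,0,0]],[[0,-8.3,0],[0,0,0]],[[0,-8.3,0],[0,0,0]],[[0,-8.3,0],[0,0,0]]]'
python3 - <<'E'
from h import *
s=env.observe();print(s['ee_pos'],s['orientation'])
P=camera_params('wrist');im=read_camera('wrist')[:,:,::-1].copy();cv2.imwrite('pics/w6.png',im)
print(proj(P,np.array([.474,.049,.131])), proj(P,np.array([.474,.049+.023,.131])))
hsv=cv2.cvtColor(im,cv2.COLOR_BGR2HSV)
m=cv2.inRange(hsv,(105,120,60),(125,255,255));o=cv2.connectedComponentsWithStats(m)
print([(o[2][i].tolist(),o[3][i].round(1)) for i in range(1,o[0]) if o[2][i][4]>2000])
E
```

```text
clock: 7.12
ee_pos: [0.3976, -0.0333, 0.2083]
orientation: [0.0, 1.0, -0.023, -0.001]
contact_force: [0.4, 0.3, -2.5]
grip_width: 0.026
grasp_force: 20.0
clock: 7.62
ee_pos: [0.4035, 0.0481, 0.2081]
orientation: [0.0, 1.0, -0.022, -0.001]
contact_force: [0.1, 0.0, -4.2]
grip_width: 0.026
grasp_force: 20.0
[0.40348165 0.04814399 0.20812812] [ 4.33933035e-04  9.99759312e-01 -2.19254734e-02 -6.34738855e-04]
[244.16741779 114.77492914] [218.13120566 115.9493435 ]
[([165, 113, 163, 57, 5234], array([262.6, 149.1]))]
```

View pics/w6.png

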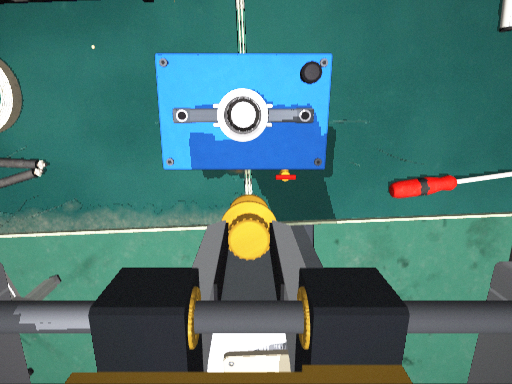

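The wrist view shows the coupler rim at about (242,115) with the lid square to the tool, and the plug held at (249,240). Next is a circle fit to the rim.

```bash
python3 - <<'E'
from h import *
P=camera_params('wrist');im=cv2.imread('pics/w6.png');hsv=cv2.cvtColor(im,cv2.COLOR_BGR2HSV)
m=cv2.inRange(hsv,(0,0,150),(180,70,255));z=np.zeros_like(m);z[85:145,212:275]=m[85:145,212:275]
c=max(cv2.findContours(z,cv2.RETR_EXTERNAL,cv2.CHAIN_APPROX_NONE)[0],key=cv2.contourArea)
print(cv2.boundingRect(c),cv2.fitEllipse(c),cv2.minEnclosingCircle(c))
e=cv2.fitEllipse(c)[0];print('rim',ray(P,*e,.131))
# dark bore outline
g=cv2.cvtColor(im,cv2.COLOR_BGR2GRAY);print(g[115,212:275].tolist());print(g[85:145,242].tolist())
lid=cv2.inRange(hsv,(100,120,40),(125,255,255));lid[200:]=0
k=max(cv2.findContours(lid,cv2.RETR_EXTERNAL,cv2.CHAIN_APPROX_NONE)[0],key=cv2.contourArea);b=cv2.boxPoints(cv2.minAreaRect(k));W=np.array([ray(P,*q,.06) for q in b]);print(b.round(1).tolist(),W.round(4).tolist(),W.mean(0))
E
```

```text
(212, 88, 63, 54) ((242.31175231933594, 114.55856323242188), (51.21794509887695, 58.36757278442383), 93.97859191894531) ((242.84426879882812, 114.5), 31.637569427490234)
rim [0.47441172 0.0501635  0.131     ]
[151, 156, 155, 155, 154, 255, 255, 255, 255, 255, 255, 255, 94, 111, 126, 117, 39, 39, 71, 253, 255, 255, 255, 255, 255, 255, 255, 255, 255, 255, 255, 255, 255, 255, 255, 255, 255, 255, 255, 255, 255, 255, 255, 227, 72, 66, 64, 154, 112, 242, 255, 255, 255, 255, 255, 255, 167, 168, 169, 169, 168, 168, 168]
[172, 172, 170, 254, 255, 255, 255, 255, 255, 255, 251, 182, 148, 117, 66, 67, 194, 255, 255, 255, 255, 255, 255, 255, 255, 255, 255, 255, 255, 255, 255, 255, 255, 255, 255, 255, 255, 255, 255, 255, 255, 255, 240, 40, 38, 39, 95, 138, 152, 221, 244, 246, 253, 255, 255, 254, 236, 112, 109, 111]
[[155.0, 169.0], [155.0, 53.0], [332.0, 53.0], [332.0, 169.0]] [[0.4165, 0.1559, 0.06], [0.54, 0.1403, 0.06], [0.5317, -0.0459, 0.06], [0.4073, -0.0493, 0.06]] [0.47388506 0.05021305 0.06      ]
```

```bash
python3 -m jog '[[[2.5,-0.2,0],[0,0,0]],[[5,-0.4,0],[0,0,0]],[[7.2,-0.49,0],[0,0,0]],[[7.2,-0.49,1],[0,0,0]],[[7.2,-0.49,2.5],[0,0,0]],[[7.2,-0.49,4],[0,0,0]],[[7.2,-0.49,4],[0,0,0]],[[7.2,-0.49,4],[0,0,0]],[[7.2,-0.49,4],[0,0,0]],[[7.2,-0.49,4],[0,0,0]]]'
```

```text
clock: 8.5
ee_pos: [0.477, 0.0504, 0.1694]
orientation: [-0.0, 1.0, -0.022, 0.001]
contact_force: [0.1, 0.1, -2.7]
grip_width: 0.0256
grasp_force: 20.0
```

```bash
python3 -m jog '[[[-0.15,0.05,0],[0,0,0]],[[-0.15,0.05,0.3],[0,0,0]],[[-0.15,0.05,0.5],[0,0,0]],[[-0.15,0.05,0.7],[0,0,0]],[[-0.15,0.05,0.8],[0,0,0]],[[-0.15,0.05,1.0],[0,0,0]],[[-0.15,0.05,1.1],[0,0,0]],[[-0.15,0.05,1.1],[0,0,0]]]'; python3 -m jog '[[[0,0,0.2],[0,0,0]],[[0,0,0.4],[0,0,0]],[[0,0,0.4],[0,0,0]]]'
```

```text
clock: 9.17
ee_pos: [0.4746, 0.0503, 0.1572]
orientation: [0.0, 1.0, -0.022, -0.0]
contact_force: [-0.3, -0.4, -3.5]
grip_width: 0.0257
grasp_force: 20.0
clock: 9.42
ee_pos: [0.4764, 0.0504, 0.1541]
orientation: [-0.0, 1.0, -0.022, 0.002]
contact_force: [1.1, -0.7, -2.1]
grip_width: 0.0259
grasp_force: 20.0
```

```bash
python3 -m jog '[[[0,0,0.2],[0,0,0]],[[0,0,0.4],[0,0,0]],[[0,0,0.6],[0,0,0]],[[0,0,0.8],[0,0,0]],[[0,0,0.8],[0,0,0]]]'; python3 -m jog '[[[0,0,0.2],[0,0,0]],[[0,0,0.4],[0,0,0]],[[0,0,0.6],[0,0,0]],[[0,0,0.8],[0,0,0]],[[0,0,0.8],[0,0,0]]]'
```

```text
clock: 9.83
ee_pos: [0.4745, 0.0505, 0.145]
orientation: [-0.0, 1.0, -0.022, -0.0]
contact_force: [1.8, 0.2, -3.6]
grip_width: 0.0254
grasp_force: 20.0
clock: 10.25
ee_pos: [0.4745, 0.0504, 0.1371]
orientation: [0.0, 1.0, -0.022, -0.0]
contact_force: [1.5, 1.0, -2.9]
grip_width: 0.0257
grasp_force: 20.0
```

Sliding freely, so I'll continue to the gasket.

```bash
python3 -m jog '[[[0,0,0.2],[0,0,0]],[[0,0,0.4],[0,0,0]],[[0,0,0.5],[0,0,0]],[[0,0,0.5],[0,0,0]]]'; python3 -m jog '[[[0,0,0.1],[0,0,0]],[[0,0,0.2],[0,0,0]],[[0,0,0.2],[0,0,0]]]';python3 -m jog '[[[0,0,0.1],[0,0,0]],[[0,0,0.2],[0,0,0]],[[0,0,0.2],[0,0,0]]]'
```

```text
clock: 10.58
ee_pos: [0.4746, 0.0503, 0.1323]
orientation: [0.0, 1.0, -0.022, -0.0]
contact_force: [0.9, 0.3, -3.2]
grip_width: 0.0257
grasp_force: 20.0
clock: 10.83
ee_pos: [0.4747, 0.0503, 0.1304]
orientation: [-0.0, 1.0, -0.022, -0.0]
contact_force: [2.1, -0.2, -3.6]
grip_width: 0.0257
grasp_force: 20.0
clock: 11.08
ee_pos: [0.4747, 0.0503, 0.1284]
orientation: [0.0, 1.0, -0.022, -0.0]
contact_force: [1.2, 0.9, -2.6]
grip_width: 0.0258
grasp_force: 20.0
```

```bash
python3 -m jog '[[[0,0,0.1],[0,0,0]],[[0,0,0.1],[0,0,0]]]'; python3 -m jog '[[[0,0,0.1],[0,0,0]],[[0,0,0.1],[0,0,0]]]';python3 -m jog '[[[0,0,0.05],[0,0,0]],[[0,0,0.05],[0,0,0]]]'
```

```text
clock: 11.25
ee_pos: [0.4751, 0.0503, 0.1277]
orientation: [-0.0, 1.0, -0.022, 0.0]
contact_force: [1.1, 0.5, 0.2]
grip_width: 0.0259
grasp_force: 20.0
clock: 11.42
ee_pos: [0.4753, 0.0503, 0.1275]
orientation: [-0.0, 1.0, -0.022, 0.001]
contact_force: [-0.7, 1.2, 9.8]
grip_width: 0.0264
grasp_force: 20.0
clock: 11.58
ee_pos: [0.4755, 0.0503, 0.1275]
orientation: [-0.0, 1.0, -0.022, 0.001]
contact_force: [-1.0, 0.0, 13.3]
grip_width: 0.0255
grasp_force: 20.0
```

The plug has seated: firm at TCP z 0.1275, about 32.2 mm below the rim, which is within range. I'll release partway, rise, then open fully.

```bash
python3 -m jog '[[[0,0,-0.1],[0,0,0]],[[0,0,-0.1],[0,0,0]],[[0,0,-0.1],[0,0,0]],[[0,0,-0.1],[0,0,0]]]' 0.42; python3 -m jog '[[[0,0,-1.5],[0,0,0]],[[0,0,-3],[0,0,0]],[[0,0,-4.5],[0,0,0]],[[0,0,-4.5],[0,0,0]],[[0,0,-4.5],[0,0,0]],[[0,0,-4.5],[0,0,0]],[[0,0,-4.5],[0,0,0]],[[0,0,-4.5],[0,0,0]],[[0,0,-4.5],[0,0,0]]]' 1
python3 - <<'E'
from h import *
b=read_camera('scene')[:,:,::-1].copy();t=read_camera('top')[:,:,::-1]
m=cv2.inRange(cv2.cvtColor(b,cv2.COLOR_BGR2HSV),(15,110,50),(35,255,255));o=cv2.connectedComponentsWithStats(m)
print([(o[2][i].tolist(),o[3][i].round(1)) for i in range(1,o[0]) if o[2][i][4]>20])
Q=camera_params('scene')
for z in(.135,.157):print(proj(Q,np.array([.4744,.05,z])))
cv2.imwrite('pics/s7.png',cv2.resize(b[100:230,180:320],None,fx=5,fy=4.6))
E
```

```text
clock: 11.92
ee_pos: [0.4742, 0.0501, 0.1267]
orientation: [0.0, 1.0, -0.022, -0.001]
contact_force: [-0.0, 0.0, -0.4]
grip_width: 0.0389
grasp_force: 0.0
clock: 12.67
ee_pos: [0.4743, 0.0503, 0.1714]
orientation: [0.0, 1.0, -0.022, -0.001]
contact_force: [-0.1, 1.0, -0.4]
grip_width: 0.0933
grasp_force: 0.0
[([197, 33, 7, 8, 24], array([200.6,  36. ])), ([210, 32, 24, 31, 527], array([222.2,  47.3])), ([208, 97, 15, 8, 43], array([215.8, 100.1])), ([247, 154, 15, 16, 191], array([254.1, 161.3])), ([282, 187, 6, 6, 21], array([284. , 189.4]))]
[254.01763087 162.63903035]
[253.99755576 156.58040266]
```

The plug now shows at (254,161) in the scene view, where a seated plug should be, and the fingers are off it. Next I'll press both arms down with the open gripper.

```bash
python3 -m jog '[[[0,0,1.5],[0,0,0]],[[0,0,3],[0,0,0]],[[0,0,3.5],[0,0,0]],[[0,0,3.5],[0,0,0]]]' 1 20; python3 -m jog '[[[0,0,0.4],[0,0,0]],[[0,0,0.8],[0,0,0]],[[0,0,1.2],[0,0,0]]]';python3 -m jog '[[[0,0,0.4],[0,0,0]],[[0,0,0.8],[0,0,0]],[[0,0,1.2],[0,0,0]]]'
```

```text
clock: 13.1
ee_pos: [0.4737, 0.0502, 0.1359]
orientation: [0.0, 1.0, -0.022, -0.001]
contact_force: [0.6, -0.1, 0.4]
grip_width: 0.0942
grasp_force: 0.0
clock: 13.35
ee_pos: [0.4753, 0.0504, 0.1252]
orientation: [-0.0, 1.0, -0.022, 0.001]
contact_force: [-0.5, -0.1, -0.5]
grip_width: 0.0944
grasp_force: 0.0
clock: 13.6
ee_pos: [0.4752, 0.0507, 0.113]
orientation: [-0.0, 1.0, -0.022, 0.0]
contact_force: [0.1, 1.9, 5.7]
grip_width: 0.0938
grasp_force: 2.1
```

```bash
python3 -m jog '[[[0,0,0.4],[0,0,0]],[[0,0,0.8],[0,0,0]],[[0,0,1.2],[0,0,0]]]'; python3 -m jog '[[[0,0,0.3],[0,0,0]],[[0,0,0.6],[0,0,0]],[[0,0,0.9],[0,0,0]]]'
python3 - <<'E'
from h import *
b=read_camera('scene')[:,:,::-1].copy()
Q=camera_params('scene');print(proj(Q,np.array([.474,.0685,.118])),proj(Q,np.array([.474,.0315,.118])))
cv2.imwrite('pics/s8.png',cv2.resize(b[90:220,200:320],None,fx=5,fy=4.6,interpolation=cv2.INTER_CUBIC))
E
```

```text
clock: 13.85
ee_pos: [0.4757, 0.0504, 0.1016]
orientation: [-0.0, 1.0, -0.022, 0.001]
contact_force: [-1.3, 0.4, 11.0]
grip_width: 0.0942
grasp_force: 5.3
clock: 14.1
ee_pos: [0.4757, 0.0503, 0.0925]
orientation: [-0.0, 1.0, -0.022, 0.001]
contact_force: [-1.0, -0.1, 7.9]
grip_width: 0.0939
grasp_force: 4.0
[249.81199431 171.85205864] [258.42416135 162.69892256]
```

View pics/s8.png

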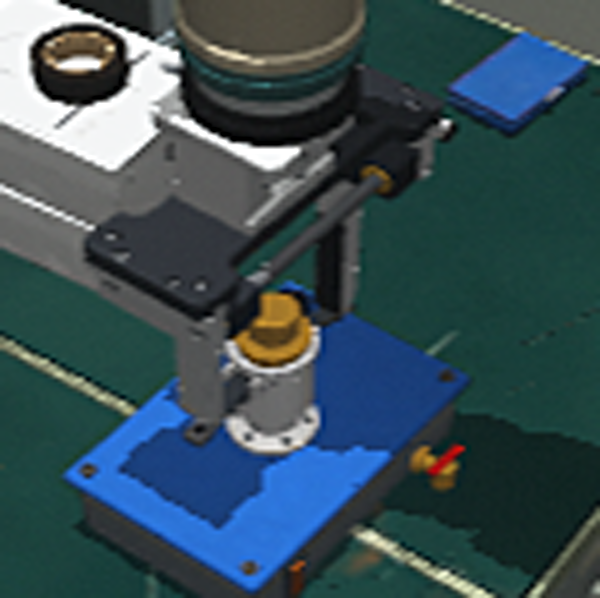

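The left arm is passing below level under the finger tip, and the plug sits squarely in the rim. I'm at about 1.0 rad by geometry. I'll continue in small steps, watching the force.

```bash
python3 -m jog '[[[0,0,0.15],[0,0,0]],[[0,0,0.3],[0,0,0]],[[0,0,0.45],[0,0,0]]]'; python3 -m jog '[[[0,0,0.15],[0,0,0]],[[0,0,0.3],[0,0,0]]]'; python3 -m jog '[[[0,0,0.15],[0,0,0]],[[0,0,0.3],[0,0,0]]]'
```

```text
clock: 14.4
ee_pos: [0.4758, 0.0503, 0.0881]
orientation: [-0.0, 1.0, -0.022, 0.001]
contact_force: [-0.4, 0.2, 8.1]
grip_width: 0.094
grasp_force: 3.3
clock: 14.57
ee_pos: [0.4758, 0.0503, 0.0851]
orientation: [-0.0, 1.0, -0.022, 0.001]
contact_force: [-0.4, -0.8, 8.4]
grip_width: 0.094
grasp_force: 3.2
clock: 14.73
ee_pos: [0.4758, 0.0503, 0.0821]
orientation: [-0.0, 1.0, -0.022, 0.001]
contact_force: [-0.2, -0.2, 8.8]
grip_width: 0.0942
grasp_force: 3.1
```

```bash
python3 -m jog '[[[0,0,0.1],[0,0,0]],[[0,0,0.2],[0,0,0]]]'; python3 -m jog '[[[0,0,0.1],[0,0,0]],[[0,0,0.2],[0,0,0]]]'
```

```text
clock: 14.9
ee_pos: [0.4758, 0.0503, 0.08]
orientation: [-0.0, 1.0, -0.022, 0.001]
contact_force: [-0.1, 0.2, 7.1]
grip_width: 0.0937
grasp_force: 2.9
clock: 15.07
ee_pos: [0.4759, 0.0503, 0.078]
orientation: [-0.0, 1.0, -0.022, 0.001]
contact_force: [0.1, 0.1, 7.7]
grip_width: 0.0943
grasp_force: 2.9
```

```bash
python3 -m jog '[[[0,0,0.1],[0,0,0]],[[0,0,0.2],[0,0,0]]]'; python3 -m jog '[[[0,0,0.1],[0,0,0]],[[0,0,0.2],[0,0,0]]]'
```

```text
clock: 15.23
ee_pos: [0.4758, 0.0503, 0.076]
orientation: [-0.0, 1.0, -0.022, 0.001]
contact_force: [0.2, 0.8, 8.3]
grip_width: 0.094
grasp_force: 2.8
clock: 15.4
ee_pos: [0.4758, 0.0503, 0.074]
orientation: [-0.0, 1.0, -0.022, 0.001]
contact_force: [-0.0, 0.0, 7.3]
grip_width: 0.0941
grasp_force: 2.7
```

```bash
python3 -m jog '[[[0,0,0.1],[0,0,0]],[[0,0,0.2],[0,0,0]]]'; python3 -m jog '[[[0,0,0.1],[0,0,0]],[[0,0,0.2],[0,0,0]]]'; python3 -m jog '[[[0,0,0.1],[0,0,0]],[[0,0,0.2],[0,0,0]]]'
```

```text
clock: 15.57
ee_pos: [0.4758, 0.0503, 0.072]
orientation: [-0.0, 1.0, -0.022, 0.001]
contact_force: [-0.4, 0.0, 7.4]
grip_width: 0.0941
grasp_force: 2.6
clock: 15.73
ee_pos: [0.4758, 0.0503, 0.0699]
orientation: [-0.0, 1.0, -0.022, 0.001]
contact_force: [0.3, 0.0, 6.2]
grip_width: 0.0936
grasp_force: 2.6
clock: 15.9
ee_pos: [0.4757, 0.0502, 0.0679]
orientation: [-0.0, 1.0, -0.022, 0.001]
contact_force: [-0.1, -0.5, 6.6]
grip_width: 0.094
grasp_force: 2.8
```

Still nearly free at about 1.5 rad. I'll go to 36 mm below the pins and squeeze with a low, limited force.

```bash
python3 -m jog '[[[0,0,0.1],[0,0,0]],[[0,0,0.2],[0,0,0]],[[0,0,0.2],[0,0,0]]]'; python3 -m jog '[[[0,0,0],[0,0,0]],[[0,0,0],[0,0,0]],[[0,0,0],[0,0,0]],[[0,0,0],[0,0,0]],[[0,0,0],[0,0,0]],[[0,0,0],[0,0,0]]]' 0.8 5
```

```text
clock: 16.15
ee_pos: [0.4758, 0.0503, 0.0659]
orientation: [-0.0, 1.0, -0.022, 0.001]
contact_force: [0.2, -0.5, 5.4]
grip_width: 0.094
grasp_force: 2.8
clock: 16.65
ee_pos: [0.4756, 0.0502, 0.0656]
orientation: [-0.0, 1.0, -0.022, 0.001]
contact_force: [3.3, -0.4, -0.3]
grip_width: 0.0925
grasp_force: 4.1
```

```bash
for f in 1; do python3 -m jog '[[[0,0,0],[0,0,0]],[[0,0,0],[0,0,0]],[[0,0,0],[0,0,0]],[[0,0,0],[0,0,0]],[[0,0,0],[0,0,0]],[[0,0,0],[0,0,0]]]' 0.8 7; python3 -m jog '[[[0,0,0],[0,0,0]],[[0,0,0],[0,0,0]],[[0,0,0],[0,0,0]],[[0,0,0],[0,0,0]],[[0,0,0],[0,0,0]],[[0,0,0],[0,0,0]]]' 0.8 8.5; done
```

```text
clock: 17.15
ee_pos: [0.475, 0.0502, 0.0655]
orientation: [0.0, 1.0, -0.022, 0.0]
contact_force: [3.9, -1.5, -1.1]
grip_width: 0.0898
grasp_force: 5.6
clock: 17.65
ee_pos: [0.4747, 0.0503, 0.0655]
orientation: [0.0, 1.0, -0.022, -0.0]
contact_force: [3.7, -1.3, -1.8]
grip_width: 0.0882
grasp_force: 6.6
```

```bash
python3 -m jog '[[[0,0,0],[0,0,0]],[[0,0,0],[0,0,0]],[[0,0,0],[0,0,0]]]' 0.8 10;  python3 -m jog '[[[0,0,0],[0,0,0]],[[0,0,0],[0,0,0]],[[0,0,0],[0,0,0]]]'; python3 -m jog '[[[0,0,0],[0,0,0]],[[0,0,0],[0,0,0]],[[0,0,0],[0,0,0]]]' 0.8 11;  python3 -m jog '[[[0,0,0],[0,0,0]],[[0,0,0],[0,0,0]],[[0,0,0],[0,0,0]]]'
```

```text
clock: 17.9
ee_pos: [0.4745, 0.0503, 0.0654]
orientation: [0.0, 1.0, -0.022, -0.0]
contact_force: [2.5, -0.6, -0.8]
grip_width: 0.0863
grasp_force: 8.0
clock: 18.15
ee_pos: [0.4745, 0.0503, 0.0654]
orientation: [0.0, 1.0, -0.022, -0.0]
contact_force: [3.3, -1.4, -2.8]
grip_width: 0.086
grasp_force: 7.7
clock: 18.4
ee_pos: [0.4744, 0.0503, 0.0654]
orientation: [0.0, 1.0, -0.022, -0.0]
contact_force: [2.5, -0.9, -2.9]
grip_width: 0.0849
grasp_force: 8.6
clock: 18.65
ee_pos: [0.4744, 0.0503, 0.0654]
orientation: [0.0, 1.0, -0.022, -0.0]
contact_force: [2.2, -2.1, -2.5]
grip_width: 0.0851
grasp_force: 8.6
```

```bash
python3 -m jog '[[[0,0,0],[0,0,0]],[[0,0,0],[0,0,0]]]' 0.8 11.7;  python3 -m jog '[[[0,0,0],[0,0,0]],[[0,0,0],[0,0,0]],[[0,0,0],[0,0,0]],[[0,0,0],[0,0,0]]]'; python3 -m jog '[[[0,0,0],[0,0,0]],[[0,0,0],[0,0,0]],[[0,0,0],[0,0,0]],[[0,0,0],[0,0,0]],[[0,0,0],[0,0,0]]]' 1 11.7; python3 -m jog '[[[0,0,-3],[0,0,0]],[[0,0,-7],[0,0,0]],[[0,0,-11],[0,0,0]],[[0,0,-14],[0,0,0]],[[0,0,-14],[0,0,0]],[[0,0,-14],[0,0,0]]]'
python3 - <<'E'
from h import *
b=read_camera('scene')[:,:,::-1].copy()
m=cv2.inRange(cv2.cvtColor(b,cv2.COLOR_BGR2HSV),(15,110,50),(35,255,255));o=cv2.connectedComponentsWithStats(m)
print([(o[2][i].tolist(),o[3][i].round(1)) for i in range(1,o[0]) if o[2][i][4]>100])
cv2.imwrite('pics/end.png',b)
E
```

```text
clock: 18.82
ee_pos: [0.4744, 0.0503, 0.0654]
orientation: [0.0, 1.0, -0.022, -0.0]
contact_force: [1.4, -0.7, -3.5]
grip_width: 0.0839
grasp_force: 9.1
clock: 19.15
ee_pos: [0.4744, 0.0503, 0.0654]
orientation: [0.0, 1.0, -0.022, -0.0]
contact_force: [1.4, -1.1, -3.0]
grip_width: 0.0838
grasp_force: 9.1
clock: 19.57
ee_pos: [0.4746, 0.0505, 0.0656]
orientation: [-0.0, 1.0, -0.022, -0.0]
contact_force: [-0.7, -0.3, 0.3]
grip_width: 0.0937
grasp_force: 0.0
clock: 20.07
ee_pos: [0.4759, 0.0505, 0.2071]
orientation: [-0.0, 1.0, -0.022, 0.002]
contact_force: [-0.1, 0.0, 0.1]
grip_width: 0.0941
grasp_force: 0.0
[([210, 32, 25, 31, 541], array([222.3,  46.7])), ([247, 154, 15, 16, 190], array([254.1, 161.4]))]
```

```bash
python3 -c "
from rig import env
print(env.hand_in())"
```

```text
the job is handed in; nothing more can be done
None
```

I handed the job in at about 20 s: the plug is seated about 32 mm below the rim, and both cam arms were squeezed down together to about 1.6 rad and firm, at an estimated 0.33–0.39 N m. The robot is clear; hand-in returned no verdict, and the final cam forces and bystanders weren't checked.

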